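# Fasten the junction box cover crosswise

## Task

Fasten the clear cover of the grey junction box: push its four black push-in fasteners down with the fingertips until each head lies flat on the cover, one at a time and crosswise so that the seal seats evenly - first the corner beside the one large cable gland, then the corner diagonally opposite, then the corner beside the small glands, and last the remaining corner. Press each one lightly, straight down. Pick nothing up, do not shift the box, leave the things on and around it where they are, and finish with the hand clear.

Things in the scene. Friction and masses are not known exactly. Their poses are not given: they have to be found in the camera images.
- junction_box: grey wiring box with a flat clear cover, 200 x 150 mm, 80 mm tall to the top of the cover, about 1.4 kg, standing loose on the bench at any angle. Origin at the centre of its underside; x points out of the short end that carries the cable glands, y along that end, z up. On the cover are only the four fasteners and a spare gland.
- large_gland (a point): tip of the one large black cable gland, 44 mm across, which sticks 42 mm out of the gland end of the box, 29 mm above the bench, at y = +41 mm. The two small glands beside it are 24 mm across and 28 mm long, at y = -18 and -52 mm.
- head_a (a point): centre of the top of the fastener at the corner: gland end, beside the large gland (x = +86, y = +61 mm in the box's frame). A black push-in fastener with a round head 22 mm across and 5 mm thick on an 8 mm stem; at the start the underside of the head stands 7 to 10 mm above the cover. The head's top is 85 mm above the box's underside when home.
- head_b (a point): centre of the top of the fastener at the corner: plain end, diagonally opposite the large gland's corner (x = -86, y = -61 mm). A black push-in fastener with a round head 22 mm across and 5 mm thick on an 8 mm stem; at the start the underside of the head stands 7 to 10 mm above the cover. The head's top is 85 mm above the box's underside when home.
- head_c (a point): centre of the top of the fastener at the corner: gland end, beside the small glands (x = +86, y = -61 mm). A black push-in fastener with a round head 22 mm across and 5 mm thick on an 8 mm stem; at the start the underside of the head stands 7 to 10 mm above the cover. The head's top is 85 mm above the box's underside when home.
- head_d (a point): centre of the top of the fastener at the corner: plain end, diagonally opposite the small glands' corner (x = -86, y = +61 mm). A black push-in fastener with a round head 22 mm across and 5 mm thick on an 8 mm stem; at the start the underside of the head stands 7 to 10 mm above the cover. The head's top is 85 mm above the box's underside when home.
- clip_a (a joint): how far the fastener of head_a is pushed in, in m: 0 = head 10 mm above the cover, 0.010 = home, head flat on the cover. It starts between 0 and 0.003, slides straight down the box's z axis at about 4 N and stays where it is left. The cover rests on a foam gasket and gives with the push, about 1 mm per 6 N and 4 mm at most, then springs back; past that it is hard.
- clip_b (a joint): how far the fastener of head_b is pushed in, in m: 0 = head 10 mm above the cover, 0.010 = home, head flat on the cover. It starts between 0 and 0.003, slides straight down the box's z axis at about 4 N and stays where it is left. The cover rests on a foam gasket and gives with the push, about 1 mm per 6 N and 4 mm at most, then springs back; past that it is hard.
- clip_c (a joint): how far the fastener of head_c is pushed in, in m: 0 = head 10 mm above the cover, 0.010 = home, head flat on the cover. It starts between 0 and 0.003, slides straight down the box's z axis at about 4 N and stays where it is left. The cover rests on a foam gasket and gives with the push, about 1 mm per 6 N and 4 mm at most, then springs back; past that it is hard.
- clip_d (a joint): how far the fastener of head_d is pushed in, in m: 0 = head 10 mm above the cover, 0.010 = home, head flat on the cover. It starts between 0 and 0.003, slides straight down the box's z axis at about 4 N and stays where it is left. The cover rests on a foam gasket and gives with the push, about 1 mm per 6 N and 4 mm at most, then springs back; past that it is hard.
- spare_gland: loose black cable gland, 30 mm across and 38 mm tall, standing on the clear cover; origin at the centre of its underside
- breaker: loose white two-pole circuit breaker lying on its back beside one long side of the box, 85 x 36 x 75 mm; origin at the centre of its underside
- pipe_saddle: small steel pipe saddle (an arch on two feet), 71 x 18 x 34 mm, beside the other long side of the box; origin at the centre of its underside
- screwdriver: screwdriver 210 mm long lying on the bench to the right; origin at its underside
- carton: small cardboard carton 100 x 130 x 70 mm on the left; origin at the centre of its underside
- tape_measure: black pocket tape measure 72 x 36 x 66 mm on the right; origin at the centre of its underside
- round_box: white round conduit box, 80 mm across and 43 mm tall, with four spouts, on the left; origin at the centre of its underside

How it is judged:
By the outcome, as a careful person would: the job done as asked, in the order asked, and still so for the second after the job is handed in, with the robot touching nothing.
It also fails if it takes over 48 s, if anything falls off the work surface, if the arm or the gripper's body presses on something with over 40 N, if the wrist force passes 120 N, or if a joint passes its speed limit or range.

## Robot

A 6-joint arm with a two-finger parallel gripper is mounted at the origin on the work surface. World frame = base frame: x ahead of the robot, y to its left, z up, the work surface at z = 0. Lengths are in m, angles in degrees, forces in N, time in s.
With the tool pointing down it reaches from about 0.3 to 0.75 m from the base axis. Payload 8.5 kg.
Tool frame: the origin (TCP) lies at the very end of the fingers, on their centre line; the grasp point (between the pads) lies 19 mm behind it; z points along the fingers, y is the line along which they close (so a half turn about z gives the same grasp; the last joint's range is limited). The gripper opens to 85 mm and grips with 20 to 120 N. Pads are 22 mm wide; open, the fingers measure 114 mm over their backs; the gripper's body (76 mm by 85 mm) begins 54 mm behind the grasp point. The pads swing forward as they close: fully open they stand 13 mm farther back than shut.
Start: joints at [53.268, 21.807, 74.336, -0, 83.858, -12.336], TCP at [0.227, 0.501, 0.231] pointing down, gripper open.
Joint ranges: [-178.18, 178.18], [-50.72, 133.34], [12.68, 142.11], [-81.47, 261.47], [9.98, 163.14], [-165.26, 165.26]. Speed limits (degrees/s): [136.94, 136.94, 180, 180, 180, 180].

## Interface

Orientations are given as a 3x3 rotation matrix whose columns are the frame's x, y, z axes.
In Python, from rig import env, imaging gives the robot as it stands. The module is installed in compiled form; this text tells all that it offers.
- The arm moves only by the tool arm_command, never from a script. Its arguments are lists of equal length, an entry for each row: "turn": the turn, a rotation vector about the tool's x, y, z in units of 5 degrees (1.0 is 5 degrees), a list of three; "xyz": the shift along the tool's x, y, z in units of 50 mm (1.0 is 50 mm), a list of three; "claw": the finger opening in mm, from 0 to 85.4. A call has 1 to 12 rows; each row shifts and turns the commanded pose from where the row before left it, along the tool's axes as they then stand; what a row does not reach is not made up. A row lasts 1/10 s, in which the tool goes at most 50 mm and 8.59 degrees, less where a joint would pass 70% of its speed; a pose out of reach is approached as far as the arm can. A call is refused whole if a number of a shift passes 1 or a number of a turn 1, either way. A call with a gripper value outside its range is refused whole. The fingers move at their own pace and stop on an object; "squeeze" is the grip in N (left out, the last holds). Time passes only in rows, so rows that do not move let the fingers close. It gives the time, the measured TCP pose, the force, the opening and the grip force at its end, in the units of the state.
- env.observe(): the state, without advancing time (a new reading comes with each control period).
- imaging.get_image(name): name is "scene" or "top" or "wrist"; returns (picture, depth): 384x512x3 uint8, blue, green, red; 384x512 float32, m along the optical axis (not along the pixel's ray), 0 where there is no reading.
- imaging.camera_info(name): a dict with "camera_matrix" (3x3 intrinsics, pixels), "k1" (the pictures are not rectified: a ray, as slopes to the right and down, at radius r is drawn at 1 + k1 r^2 times it, then the intrinsics apply), "rvec" (rotation vector, rad) and "tvec" (3), from world to camera coordinates, as OpenCV has them. Camera axes: x right, y down, z forward; pixel columns grow to the right and rows downward; lengths in m; the calibration is good to about 2 mm. A picture is of the moment at which its call begins: read the wrist's pose just before it. camera_info takes no time and is no camera call; for the wrist camera it gives the pose at the moment of the call.
- env.close_job(): hands the job in; it is judged then, once.
The state is a dict: "time_s": time; "q": joint angles; "qvel": joint speeds; "joint_efforts": joint torques, N m; "position": TCP position; "tool_rot": TCP orientation; "ft_force": force on the tool from outside, world axes, zero at the start; "wrist_torque": the same for the moment, N m; "grip_width": finger opening in m; "gripper_force": force on a finger pad.
Only numpy, scipy, OpenCV 4.12 (cv2) and the standard library are available. Lean on these libraries where they do the work, as an engineer would, in place of code of your own. Each camera call takes 0.05 s, during which the arm holds its last target. There are 200 camera calls.

## Working session

There is one attempt and no reset: what is moved stays moved. The work goes in short steps, Python scripts to look and compute and a tool call to move; the robot and the scene stay as the last step left them, time stands still between calls to the robot, and variables do not carry over. Pictures are saved under pics/ and viewed, at most 10 in all, crops included, and the job is handed in when it is done.

Besides the shell and the picture viewer there is one more tool, called after ">>>" as name(argument=value, ...), one argument or row to a line, values as JSON. arm_command: Moves the arm, as the interface text tells. Its arguments: {"type":"object","properties":{"turn":{"type":"array"},"xyz":{"type":"array"},"claw":{"type":"array"},"squeeze":{"type":"number"}},"required":["turn","xyz","claw"]}

```bash
mkdir -p pics; cat > h.py <<'E'
import numpy as np, cv2
from rig import env, imaging
def cam(n):
    c=imaging.camera_info(n); K=np.array(c['camera_matrix'],float); R=cv2.Rodrigues(np.array(c['rvec'],float))[0]; t=np.array(c['tvec'],float).ravel()
    return K,float(c['k1']),R,t
def ray(C,u,v):
    K,k1,R,t=C
    d=cv2.undistortPoints(np.array([[[u,v]]],float),K,np.array([k1,0,0,0.]))[0,0]
    return -R.T@t, R.T@np.array([d[0],d[1],1.])
def onz(C,u,v,z):
    o,d=ray(C,u,v); return o+d*(z-o[2])/d[2]
def proj(C,P):
    K,k1,R,t=C
    return cv2.projectPoints(np.array(P,float).reshape(-1,1,3),cv2.Rodrigues(R)[0],t,K,np.array([k1,0,0,0.]))[0].reshape(-1,2)
E
python3 - <<'E'
from h import *
for n in ('top','scene'):
    im,d=imaging.get_image(n); cv2.imwrite(f'pics/{n}0.png',im); np.save(n+'d.npy',d)
    C=cam(n); print(n,C[0].tolist(),C[1],-C[2].T@C[3])
E
```

```text
top [[439.9848656006056, 0.0, 252.4514717165991], [0.0, 439.9848656006056, 195.01204238445754], [0.0, 0.0, 1.0]] 0.04805911439258852 [ 4.42142832e-01 -2.19196645e-04  1.35640088e+00]
scene [[494.8409019335729, 0.0, 249.4743887820694], [0.0, 494.8409019335729, 183.71668252302538], [0.0, 0.0, 1.0]] -0.00694885600472206 [1.68658695 0.37199891 0.93689925]
```

View pics/top0.png

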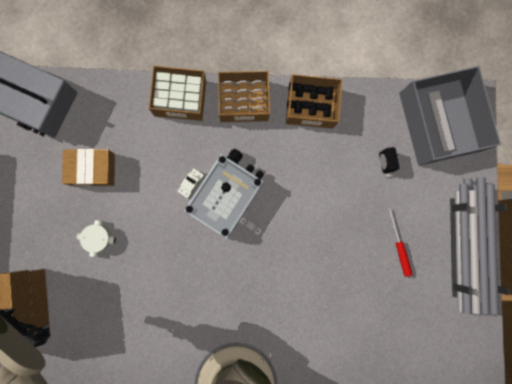

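View pics/scene0.png

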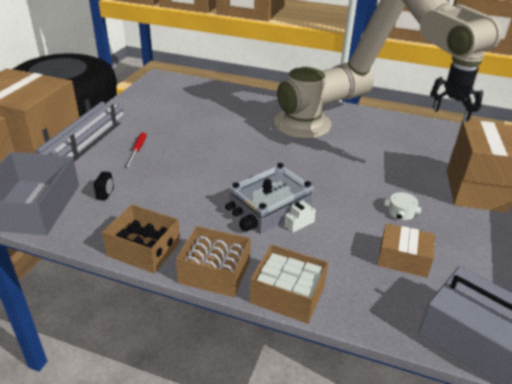

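```bash
python3 - <<'E'
import cv2
im=cv2.imread('pics/top0.png')[140:250,165:285]
cv2.imwrite('pics/c1.png',cv2.resize(im,None,fx=5,fy=5,interpolation=cv2.INTER_CUBIC))
E
```

```text
(no output)
```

View pics/c1.png

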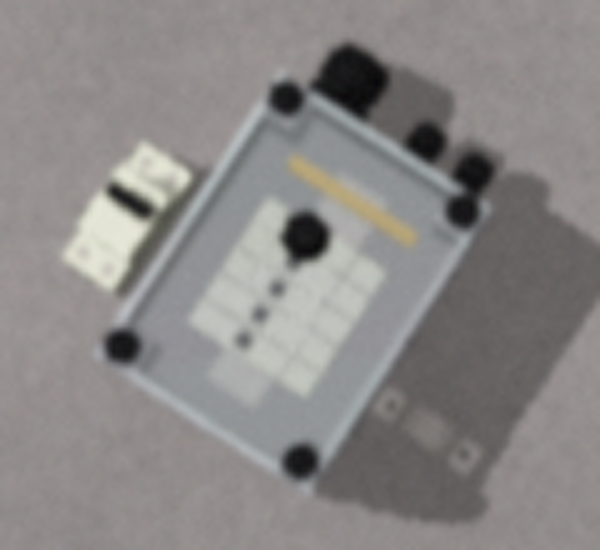

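```bash
python3 - <<'E'
from h import *
C=cam('top')
px=np.array([[286,97],[300,461],[462,211],[122,345],[305,236]])/5-.4+[165,140]
W=np.array([onz(C,u,v,.0935 if i<4 else .118) for i,(u,v) in enumerate(px)])
B=np.array([[86,61],[-86,-61],[86,-61],[-86,61]])/1e3
c=W[:4,:2].mean(0); a=W[:4,:2]-c
z=((a[:,0]+1j*a[:,1])*(B[:,0]-1j*B[:,1])).sum(); th=np.angle(z); s=abs(z)/(B**2).sum()
R=np.array([[np.cos(th),-np.sin(th)],[np.sin(th),np.cos(th)]])
F=B@R.T+c
print('yaw',np.degrees(th),'scale',s,'c',c,'\nres mm',((W[:4,:2]-F)*1e3).round(1).tolist(),'\nF',F.round(4).tolist(),'spare',W[4].round(3))
o=env.observe(); print(o['position'],np.array(o['tool_rot']).round(3).tolist(),o['time_s'],o['ft_force'])
E
```

```text
yaw -31.607006818200368 scale 0.9958409640968682 c [0.55240656 0.04810967] 
res mm [[-0.3, 0.0], [0.3, -0.0], [-0.2, 0.5], [0.3, -0.5]] 
F [[0.6576, 0.055], [0.4472, 0.0412], [0.5937, -0.0489], [0.5111, 0.1451]] spare [0.574 0.041 0.118]
[0.22700983 0.50067686 0.23079243] [[-0.911, 0.413, -0.001], [0.413, 0.911, -0.001], [0.0, -0.001, -1.0]] 0.1 [ 1.34001479 -0.31255116 -0.25697008]
```

The picture shows the large gland at about (235,156). The heads are A (222,159), B (225,232), C (257,182) and D (189,209), and the spare gland is at (226,187). The rigid fit is good to 0.6 mm. I'm moving above A.

>>> arm_command(
  turn=[
    [0,0,0],
    [0,0,0],
    [0,0,0],
    [0,0,0],
    [0,0,0],
    [0,0,0],
    [0,0,0],
    [0,0,0],
    [0,0,0],
    [0,0,0],
    [0,0,0],
    [0,0,0],
  ],
  xyz=[
    [-0.3,-0.12,0],
    [-0.72,-0.285,0.1],
    [-0.72,-0.285,0.1],
    [-0.72,-0.285,0.1],
    [-0.72,-0.285,0.1],
    [-0.72,-0.285,0.1],
    [-0.72,-0.285,0.1],
    [-0.72,-0.285,0.1],
    [-0.72,-0.285,0.1],
    [-0.72,-0.285,0.1],
    [-0.72,-0.285,0.1],
    [-0.72,-0.285,0.1],
  ],
  claw=[0,0,0,0,0,0,0,0,0,0,0,0],
)

```text
time_s: 1.3
position: [0.5352, 0.1805, 0.176]
tool_rot: [[-0.91, 0.414, -0.0], [0.414, 0.91, -0.0], [0.0, -0.0, -1.0]]
ft_force: [-0.5, 0.5, 1.3]
grip_width: 0.0003
gripper_force: 0.0
```

>>> arm_command(
  turn=[
    [0,0,0],
    [0,0,0],
    [0,0,0],
    [0,0,0],
    [0,0,0],
    [0,0,0],
    [0,0,0],
  ],
  xyz=[
    [-0.72,-0.285,0.1],
    [-0.72,-0.285,0.1],
    [-0.72,-0.285,0.1],
    [-0.72,-0.285,0.1],
    [-0.3,-0.12,0],
    [0,0,0],
    [0,0,0],
  ],
  claw=[0,0,0,0,0,0,0],
)

```text
time_s: 2.0
position: [0.6525, 0.0595, 0.1561]
tool_rot: [[-0.91, 0.414, -0.001], [0.414, 0.91, 0.0], [0.001, -0.0, -1.0]]
ft_force: [0.2, 0.7, 0.2]
grip_width: -0.0004
gripper_force: 0.0
```

```bash
cat > st.py <<'E'
from h import *
import sys
T=dict(A=(.6576,.055),B=(.4472,.0412),C=(.5937,-.0489),D=(.5111,.1451))
o=env.observe(); R=np.array(o['tool_rot']); p=np.array(o['position'])
print('t',o['time_s'],'p',p.round(4),'f',np.round(o['ft_force'],1),'w',o['grip_width'])
x,y=T[sys.argv[1]]; z=float(sys.argv[2])
print('go',(R.T@(np.array([x,y,z])-p)/.05).round(3)); print(R.round(3).tolist())
E
python3 st.py A .105; python3 - <<'E'
from h import *
im,d=imaging.get_image('wrist'); C=cam('wrist')
P=[[.6576,.055,.0935],[.6576,.055,.0935]]
print(proj(C,P)[0], proj(C,env.observe()['position']))
cv2.imwrite('pics/w1.png',im)
E
```

```text
t 2.0 p [0.6525 0.0595 0.1561] f [0.2 0.7 0.2] w -0.00042559993479634724
go [-0.131 -0.039  1.021]
[[-0.91, 0.414, -0.001], [0.414, 0.91, 0.0], [0.001, -0.0, -1.0]]
[259.24296533 217.37740281] [[262.73877972 243.58882858]]
```

View pics/w1.png

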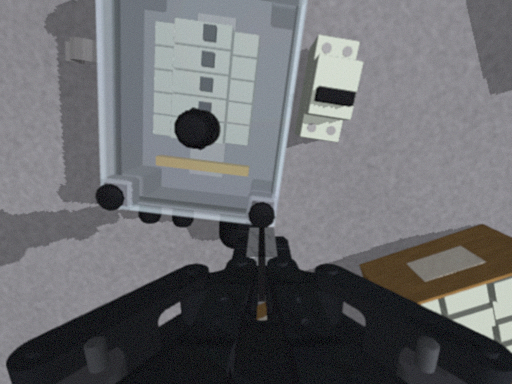

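Head A is at (261,214), within about 3 px (~2–3 mm) of the predicted (259,217), and head C is at (110,196). The identity of the corner holds, since the large gland is beside it. I'm going down over A with a small correction.

>>> arm_command(
  turn=[
    [0,0,0],
    [0,0,0],
    [0,0,0],
    [0,0,0],
    [0,0,0],
    [0,0,0],
  ],
  xyz=[
    [-0.105,-0.025,0.1],
    [0,0,0.35],
    [0,0,0.35],
    [0,0,0.24],
    [0,0,0.1],
    [0,0,0],
  ],
  claw=[0,0,0,0,0,0],
)

```text
time_s: 2.65
position: [0.6571, 0.0568, 0.0989]
tool_rot: [[-0.911, 0.413, -0.001], [0.413, 0.911, 0.0], [0.001, -0.0, -1.0]]
ft_force: [0.4, -1.1, 1.1]
grip_width: 0.0002
gripper_force: 0.0
```

>>> arm_command(
  turn=[
    [0,0,0],
    [0,0,0],
    [0,0,0],
    [0,0,0],
    [0,0,0],
    [0,0,0],
    [0,0,0],
  ],
  xyz=[
    [0,0,0.04],
    [0,0,0.04],
    [0,0,0.04],
    [0,0,0.04],
    [0,0,0.04],
    [0,0,0],
    [0,0,0],
  ],
  claw=[0,0,0,0,0,0,0],
)

```text
time_s: 3.35
position: [0.6574, 0.0565, 0.0895]
tool_rot: [[-0.911, 0.413, 0.001], [0.413, 0.911, -0.0], [-0.001, 0.0, -1.0]]
ft_force: [0.9, 0.3, 3.7]
grip_width: -0.0
gripper_force: 1.3
```

>>> arm_command(
  turn=[
    [0,0,0],
    [0,0,0],
    [0,0,0],
    [0,0,0],
    [0,0,0],
    [0,0,0],
  ],
  xyz=[
    [0,0,0.03],
    [0,0,0.03],
    [0,0,0.03],
    [0,0,0.02],
    [0,0,0],
    [0,0,0],
  ],
  claw=[0,0,0,0,0,0],
)

```text
time_s: 3.95
position: [0.6575, 0.0565, 0.0842]
tool_rot: [[-0.911, 0.413, 0.001], [0.413, 0.911, -0.0], [-0.001, 0.0, -1.0]]
ft_force: [-0.7, -0.0, 5.7]
grip_width: 0.0001
gripper_force: 2.9
```

>>> arm_command(
  turn=[
    [0,0,0],
    [0,0,0],
    [0,0,0],
    [0,0,0],
  ],
  xyz=[
    [0,0,0.016],
    [0,0,0.016],
    [0,0,0],
    [0,0,0],
  ],
  claw=[0,0,0,0],
)

```text
time_s: 4.35
position: [0.6575, 0.0565, 0.0833]
tool_rot: [[-0.911, 0.413, 0.001], [0.413, 0.911, -0.0], [-0.001, 0.0, -1.0]]
ft_force: [-2.3, -0.6, 10.5]
grip_width: -0.0001
gripper_force: 5.2
```

The force reached 10.5 N, above the 4 N sliding force, and the height matches home plus gasket give. A is home, so I'm lifting and moving to B.

>>> arm_command(
  turn=[
    [0,0,0],
    [0,0,0],
    [0,0,0],
    [0,0,0],
    [0,0,0],
    [0,0,0],
    [0,0,0],
    [0,0,0],
    [0,0,0],
    [0,0,0],
    [0,0,0],
    [0,0,0],
  ],
  xyz=[
    [0,0,-0.3],
    [0,0,-0.7],
    [0,0,-0.6],
    [0.3,-0.16,0],
    [0.5,-0.27,0],
    [0.5,-0.27,0],
    [0.5,-0.27,0],
    [0.5,-0.27,0],
    [0.5,-0.27,0],
    [0.5,-0.27,0],
    [0.428,-0.22,0],
    [0,0,0],
  ],
  claw=[0,0,0,0,0,0,0,0,0,0,0,0],
)

```text
time_s: 5.55
position: [0.4436, 0.0427, 0.1619]
tool_rot: [[-0.911, 0.413, -0.002], [0.413, 0.911, 0.0], [0.002, -0.001, -1.0]]
ft_force: [-0.1, 0.5, -0.5]
grip_width: -0.0002
gripper_force: 0.0
```

```bash
python3 - <<'E'
from h import *
o=env.observe(); im,d=imaging.get_image('wrist'); C=cam('wrist')
print(o['position'],np.round(o['ft_force'],1),proj(C,[[.4472,.0412,.0935],[.5111,.1451,.0935],[.6576,.055,.085]]).round(0).tolist())
cv2.imwrite('pics/w2.png',im)
E
```

```text
[0.44358159 0.04272944 0.16194587] [-0.1  0.5 -0.5] [[262.0, 209.0], [408.0, 227.0], [359.0, 380.0]]
```

View pics/w2.png

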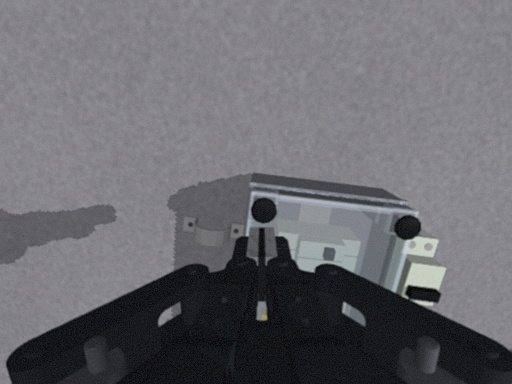

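Head B is at (264,210), against a predicted (262,209), and D is at (407,227). I'm going down over B.

>>> arm_command(
  turn=[
    [0,0,0],
    [0,0,0],
    [0,0,0],
    [0,0,0],
    [0,0,0],
    [0,0,0],
  ],
  xyz=[
    [-0.04,0.01,0.1],
    [0,0,0.35],
    [0,0,0.35],
    [0,0,0.34],
    [0,0,0.1],
    [0,0,0],
  ],
  claw=[0,0,0,0,0,0],
)

```text
time_s: 6.2
position: [0.4486, 0.0421, 0.0995]
tool_rot: [[-0.911, 0.413, -0.002], [0.413, 0.911, 0.0], [0.002, -0.0, -1.0]]
ft_force: [-0.6, -0.2, 0.6]
grip_width: 0.0001
gripper_force: 0.0
```

Within 1.5 mm, so I'm pressing down slowly.

>>> arm_command(
  turn=[
    [0,0,0],
    [0,0,0],
    [0,0,0],
    [0,0,0],
    [0,0,0],
    [0,0,0],
    [0,0,0],
    [0,0,0],
    [0,0,0],
    [0,0,0],
  ],
  xyz=[
    [0.01,0,0.04],
    [0.01,0,0.04],
    [0,0,0.03],
    [0,0,0.03],
    [0,0,0.03],
    [0,0,0.03],
    [0,0,0.03],
    [0,0,0.03],
    [0,0,0.03],
    [0,0,0],
  ],
  claw=[0,0,0,0,0,0,0,0,0,0],
)

```text
time_s: 7.2
position: [0.4475, 0.0425, 0.0856]
tool_rot: [[-0.911, 0.413, 0.0], [0.413, 0.911, 0.0], [-0.0, 0.0, -1.0]]
ft_force: [-0.4, -0.2, 2.5]
grip_width: -0.0002
gripper_force: 1.4
```

>>> arm_command(
  turn=[
    [0,0,0],
    [0,0,0],
    [0,0,0],
    [0,0,0],
    [0,0,0],
  ],
  xyz=[
    [0,0,0.02],
    [0,0,0.02],
    [0,0,0.01],
    [0,0,0],
    [0,0,0],
  ],
  claw=[0,0,0,0,0],
)

```text
time_s: 7.7
position: [0.4475, 0.0425, 0.0836]
tool_rot: [[-0.911, 0.413, 0.001], [0.413, 0.911, -0.0], [-0.001, 0.0, -1.0]]
ft_force: [-0.8, -0.1, 8.4]
grip_width: 0.0004
gripper_force: 4.4
```

>>> arm_command(
  turn=[
    [0,0,0],
    [0,0,0],
    [0,0,0],
    [0,0,0],
    [0,0,0],
    [0,0,0],
    [0,0,0],
    [0,0,0],
    [0,0,0],
    [0,0,0],
    [0,0,0],
    [0,0,0],
  ],
  xyz=[
    [0,0,0.01],
    [0,0,0],
    [0,0,-0.3],
    [0,0,-0.7],
    [0,0,-0.6],
    [-0.35,-0.044,0],
    [-0.6,-0.078,0],
    [-0.6,-0.078,0],
    [-0.6,-0.078,0],
    [-0.6,-0.078,0],
    [-0.45,-0.058,0],
    [-0.22,-0.025,0],
  ],
  claw=[0,0,0,0,0,0,0,0,0,0,0,0],
)

```text
time_s: 8.9
position: [0.5949, -0.0491, 0.1618]
tool_rot: [[-0.91, 0.414, -0.001], [0.414, 0.91, 0.0], [0.001, -0.0, -1.0]]
ft_force: [-0.7, 0.4, 0.5]
grip_width: 0.0002
gripper_force: 0.0
```

>>> arm_command(
  turn=[
    [0,0,0],
    [0,0,0],
  ],
  xyz=[
    [0,0,0],
    [0,0,0],
  ],
  claw=[0,0],
)

```text
time_s: 9.1
position: [0.5932, -0.0475, 0.1624]
tool_rot: [[-0.911, 0.413, -0.001], [0.413, 0.911, 0.0], [0.001, -0.0, -1.0]]
ft_force: [0.4, -0.9, 0.7]
grip_width: 0.0
gripper_force: 0.0
```

```bash
python3 - <<'E'
from h import *
o=env.observe(); im,d=imaging.get_image('wrist'); C=cam('wrist')
print(o['position'],np.round(o['ft_force'],1),proj(C,[[.5937,-.0489,.0935],[.4472,.0412,.085],[.5111,.1451,.0935],[.6576,.055,.085]]).round(0).tolist())
cv2.imwrite('pics/w3.png',im)
E
```

```text
[ 0.5932018  -0.04754597  0.16238495] [ 0.4 -0.9  0.7] [[261.0, 208.0], [293.0, -35.0], [474.0, -14.0], [402.0, 222.0]]
```

View pics/w3.png

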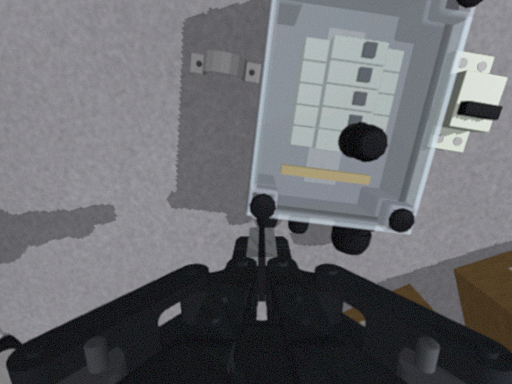

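Head C is at (262,206), against a predicted (261,208). A is seated at (401,219) and the box hasn't moved. I'm pressing C.

>>> arm_command(
  turn=[
    [0,0,0],
    [0,0,0],
    [0,0,0],
    [0,0,0],
    [0,0,0],
    [0,0,0],
  ],
  xyz=[
    [0,0,0.1],
    [0,0,0.35],
    [0,0,0.35],
    [0,0,0.35],
    [0,0,0.1],
    [0,0,0],
  ],
  claw=[0,0,0,0,0,0],
)

```text
time_s: 9.75
position: [0.5935, -0.0478, 0.0998]
tool_rot: [[-0.911, 0.413, -0.001], [0.413, 0.911, 0.0], [0.001, -0.0, -1.0]]
ft_force: [-0.7, -0.7, 0.7]
grip_width: 0.0002
gripper_force: 0.0
```

>>> arm_command(
  turn=[
    [0,0,0],
    [0,0,0],
    [0,0,0],
    [0,0,0],
    [0,0,0],
    [0,0,0],
    [0,0,0],
    [0,0,0],
    [0,0,0],
    [0,0,0],
  ],
  xyz=[
    [0,0,0.04],
    [0,0,0.04],
    [0,0,0.03],
    [0,0,0.03],
    [0,0,0.03],
    [0,0,0.03],
    [0,0,0.03],
    [0,0,0.03],
    [0,0,0.03],
    [0,0,0],
  ],
  claw=[0,0,0,0,0,0,0,0,0,0],
)

```text
time_s: 10.75
position: [0.5941, -0.0482, 0.0856]
tool_rot: [[-0.911, 0.413, 0.0], [0.413, 0.911, -0.0], [-0.0, 0.0, -1.0]]
ft_force: [-0.2, -0.2, 3.2]
grip_width: 0.0003
gripper_force: 1.4
```

>>> arm_command(
  turn=[
    [0,0,0],
    [0,0,0],
    [0,0,0],
    [0,0,0],
    [0,0,0],
  ],
  xyz=[
    [0,0,0.02],
    [0,0,0.02],
    [0,0,0.02],
    [0,0,0],
    [0,0,0],
  ],
  claw=[0,0,0,0,0],
)

```text
time_s: 11.25
position: [0.5942, -0.0482, 0.0835]
tool_rot: [[-0.911, 0.413, 0.001], [0.413, 0.911, -0.0], [-0.001, 0.0, -1.0]]
ft_force: [-3.0, 0.7, 9.6]
grip_width: 0.0004
gripper_force: 4.7
```

>>> arm_command(
  turn=[
    [0,0,0],
    [0,0,0],
    [0,0,0],
    [0,0,0],
    [0,0,0],
    [0,0,0],
    [0,0,0],
    [0,0,0],
    [0,0,0],
    [0,0,0],
    [0,0,0],
    [0,0,0],
  ],
  xyz=[
    [0,0,-0.3],
    [0,0,-0.7],
    [0,0,-0.6],
    [0.22,0.2,0],
    [0.44,0.4,0],
    [0.5,0.46,0],
    [0.5,0.46,0],
    [0.5,0.46,0],
    [0.5,0.46,0],
    [0.34,0.31,0],
    [0.12,0.1,0],
    [0,0,0],
  ],
  claw=[0,0,0,0,0,0,0,0,0,0,0,0],
)

```text
time_s: 12.45
position: [0.5102, 0.1467, 0.1621]
tool_rot: [[-0.911, 0.412, -0.001], [0.412, 0.911, -0.0], [0.001, -0.001, -1.0]]
ft_force: [0.8, -0.2, -0.4]
grip_width: 0.0001
gripper_force: 0.0
```

>>> arm_command(
  turn=[
    [0,0,0],
  ],
  xyz=[
    [0,0,0],
  ],
  claw=[0],
)

```text
time_s: 12.55
position: [0.5111, 0.1454, 0.1623]
tool_rot: [[-0.911, 0.413, -0.0], [0.413, 0.911, -0.0], [0.0, -0.0, -1.0]]
ft_force: [-0.2, -0.0, -1.0]
grip_width: 0.0002
gripper_force: 0.0
```

```bash
python3 - <<'E'
from h import *
o=env.observe(); im,d=imaging.get_image('wrist'); C=cam('wrist')
print(o['position'],np.round(o['ft_force'],1),proj(C,[[.5111,.1451,.0935],[.4472,.0412,.085]]).round(0).tolist())
cv2.imwrite('pics/w4.png',im)
E
```

```text
[0.51107391 0.14539668 0.16234294] [-0.2 -0.  -1. ] [[262.0, 207.0], [116.0, 186.0]]
```

View pics/w4.png

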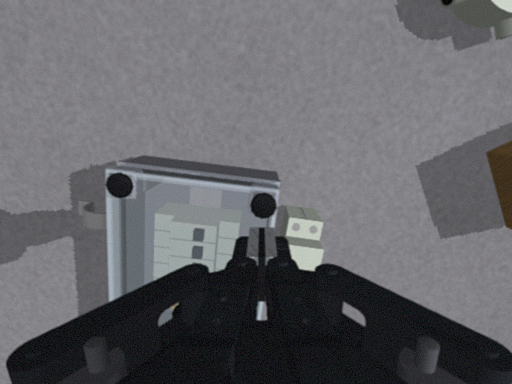

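Head D is at (263,205), against a predicted (262,207), and B is at (119,185). The alignment is good, so I'm pressing D.

>>> arm_command(
  turn=[
    [0,0,0],
    [0,0,0],
    [0,0,0],
    [0,0,0],
    [0,0,0],
    [0,0,0],
  ],
  xyz=[
    [0.01,0.01,0.1],
    [0,0,0.35],
    [0,0,0.35],
    [0,0,0.35],
    [0,0,0.1],
    [0,0,0],
  ],
  claw=[0,0,0,0,0,0],
)

```text
time_s: 13.2
position: [0.5105, 0.1463, 0.0996]
tool_rot: [[-0.91, 0.414, -0.001], [0.414, 0.91, -0.0], [0.001, -0.001, -1.0]]
ft_force: [-0.3, 0.2, 1.5]
grip_width: -0.0004
gripper_force: 0.0
```

>>> arm_command(
  turn=[
    [0,0,0],
    [0,0,0],
    [0,0,0],
    [0,0,0],
    [0,0,0],
    [0,0,0],
    [0,0,0],
    [0,0,0],
    [0,0,0],
    [0,0,0],
  ],
  xyz=[
    [0,0,0.04],
    [0,0,0.04],
    [0,0,0.03],
    [0,0,0.03],
    [0,0,0.03],
    [0,0,0.03],
    [0,0,0.03],
    [0,0,0.03],
    [0,0,0.03],
    [0,0,0],
  ],
  claw=[0,0,0,0,0,0,0,0,0,0],
)

```text
time_s: 14.2
position: [0.5107, 0.1468, 0.0856]
tool_rot: [[-0.911, 0.413, 0.0], [0.413, 0.911, 0.0], [-0.0, 0.0, -1.0]]
ft_force: [-0.4, 0.7, 2.6]
grip_width: -0.0
gripper_force: 1.4
```

>>> arm_command(
  turn=[
    [0,0,0],
    [0,0,0],
    [0,0,0],
    [0,0,0],
    [0,0,0],
  ],
  xyz=[
    [0,0,0.02],
    [0,0,0.02],
    [0,0,0.02],
    [0,0,0],
    [0,0,0],
  ],
  claw=[0,0,0,0,0],
)

```text
time_s: 14.7
position: [0.5107, 0.1468, 0.0834]
tool_rot: [[-0.911, 0.413, 0.001], [0.413, 0.911, 0.0], [-0.001, 0.0, -1.0]]
ft_force: [-0.8, -0.0, 10.0]
grip_width: 0.0001
gripper_force: 5.0
```

>>> arm_command(
  turn=[
    [0,0,0],
    [0,0,0],
    [0,0,0],
    [0,0,0],
    [0,0,0],
    [0,0,0],
    [0,0,0],
    [0,0,0],
    [0,0,0],
    [0,0,0],
    [0,0,0],
    [0,0,0],
  ],
  xyz=[
    [0,0,-0.3],
    [0,0,-0.7],
    [0,0,-0.7],
    [0,0,-0.4],
    [0.3,0.1,0],
    [0.7,0.26,0],
    [0.7,0.26,0],
    [0.7,0.26,0],
    [0.7,0.26,0],
    [0.7,0.26,0],
    [0.7,0.26,0],
    [0.7,0.26,0],
  ],
  claw=[0,0,0,0,0,0,0,0,0,0,0,0],
)

```text
time_s: 15.9
position: [0.3109, 0.3422, 0.1864]
tool_rot: [[-0.911, 0.413, -0.002], [0.413, 0.911, -0.001], [0.002, -0.002, -1.0]]
ft_force: [0.6, -0.2, 0.7]
grip_width: -0.0002
gripper_force: 0.0
```

>>> arm_command(
  turn=[
    [0,0,0],
    [0,0,0],
    [0,0,0],
  ],
  xyz=[
    [0.2,0,0],
    [0,0,0],
    [0,0,0],
  ],
  claw=[0,0,0],
)

```text
time_s: 16.2
position: [0.3043, 0.3452, 0.1871]
tool_rot: [[-0.911, 0.413, -0.001], [0.413, 0.911, -0.001], [0.0, -0.001, -1.0]]
ft_force: [0.6, 0.0, 0.4]
grip_width: 0.0002
gripper_force: 0.0
```

```bash
python3 - <<'E'
from h import *
im,d=imaging.get_image('scene'); C=cam('scene')
old=cv2.imread('pics/scene0.png')
f=lambda i:cv2.resize(i[150:240,215:330],None,fx=3.4,fy=4,interpolation=cv2.INTER_CUBIC)
t,_=imaging.get_image('top'); t0=cv2.imread('pics/top0.png')
g=lambda i:cv2.resize(i[140:250,165:285],(391,240),interpolation=cv2.INTER_CUBIC)
cv2.imwrite('pics/end.png',np.vstack([np.hstack([f(old),f(im)]),np.hstack([g(t0),g(t)])]))
E
```

```text
(no output)
```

View pics/end.png

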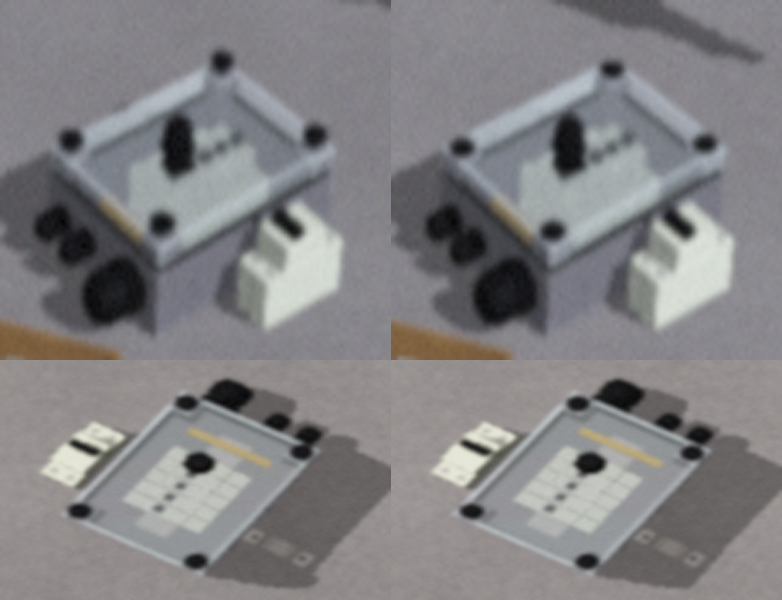

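The before and after pictures (left and right) show all four heads lowered flat by about 8 px, at right-half positions (611,69), (461,148), (704,143) and (552,230). The box, spare gland, breaker and saddle haven't moved, and the hand is clear.

```bash
python3 -c "
from rig import env
print(env.close_job())"
```

```text
the job is handed in; nothing more can be done
None
```

I pressed all four fasteners flat in the order A, B, C, D at about 10 N or less each; the box and the things around it were not disturbed, the hand finished clear, and I handed the job in at about 16 s (no verdict came back).

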